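# Thread the axle pin through an idler bracket

## Task

Fit the yellow wheel's axle: take the steel pin with the square head out of its grey stand, thread it nose first down through the slot in the bracket's top plate, the wheel's bore and the dark anchor block underneath, until the head sits fully home on the top plate, then let go of it. The wheel and the block have drifted along the slot out of line with each other on soft urethane, so feel for each bore with light pressure, never forcing the pin, keep the pin upright and leave the other things on the ledge where they are.

Things in the scene. Friction and masses are not known exactly. Their poses are not given: they have to be found in the camera images.
- pin_head (a point): Centre of the axle pin's plain steel square head, 24 x 24 x 40 mm, atop a round shaft 12 mm across and 85 mm long (0.12 to 0.2 kg in all). Local z points up from nose to head, x and y are square to the flats. The shoulder under the head is 20 mm below this point, the nose end 105 mm below. Side loads in use come along the bracket's slot: a firm grip closing along the slot bears them best.
- pin_nose (a point): End of the pin's nose at the foot of the shaft, on the pin's axis; same axes. The nose is 8 mm across at the end and tapers over 5 mm to the full 12 mm.
- stand: Grey plastic block 70 x 70 x 50 mm, fixed, holding the pin upright in a 14 mm hole in the middle of its top, 45 mm deep: lift the pin at least 45 mm to free it. The head and 40 mm of shaft stand out above. Origin: centre of its underside, z up.
- bracket: Fixed aluminium bridge, 100 mm high, base 90 mm (local x) by 166 mm (local y). Origin: centre of its underside, z up. End posts carry a flat top plate 50 mm (x) by 160 mm (y), 10 mm thick, with a slot along y; under it lie the yellow wheel, then the anchor block. With the pin home its shoulder rests on the top plate and its nose is 15 mm above the origin, 5 mm below the block.
- slot (a point): Middle of the slot, at the top face of the bracket's top plate (100 mm above the bracket's underside). The slot is 16 mm wide (x) and 44 mm long (y), so the shaft can travel 16 mm either way along y. Axes as the bracket's.
- wheel_level (a point): Point of the bracket under the slot's middle, level with the wheel's top face (82 mm up). The wheel lies flat, 100 mm across, 24 mm thick, with an upright 15 mm bore. The bore lies on the slot's centre line (x = 0), but anywhere within 11 mm of this point along y: this point does NOT follow it. The wheel slides along y, at 4 N or so, to hard stops 14 mm either side of this point, and stays put.
- block_level (a point): Likewise the point level with the anchor block's top face (36 mm up): dark steel block 40 (x) by 80 (y) by 16 mm with an upright 15 mm bore, at x = 0 but 5 to 11 mm off this point along y to one side; it slides like the wheel. Both rest on urethane: pressed down, each starts to give at about 2 N and gives up to 6 mm (about 9 N), then stops hard. A pin in a bore takes that part along y with it.
- puller: Bystander: dark steel bearing puller lying flat, about 170 x 90 mm, 25 mm high. Origin at the underside, at its cross bar.
- bushing_a: Bystander: black urethane bushing, 40 mm across, 24 mm high. Origin at the centre of its underside.
- bushing_b: Bystander: a second such bushing.
- nut_bowl: Bystander: stainless bowl of thumb nuts, 110 mm across, 45 mm high. Origin at the centre of its underside.
- socket_wrench: Bystander: steel socket wrench lying flat, about 230 mm long, 30 mm high. Origin at the underside of its middle.
- grease_tin: Bystander: plain steel tin, 72 mm across, 75 mm high. Origin at the centre of its underside.
Not all that is in view belongs to the job. What is shaped like the bracket but orange or turquoise is not meant.

How it is judged:
By the outcome, as a careful person would: the job done as asked, in the order asked, and still so for the second after the job is handed in, with the robot touching nothing.
It also fails if it takes over 72 s, if anything falls off the work surface, if the arm or the gripper's body presses on something with over 40 N, if the wrist force passes 120 N, or if a joint passes its speed limit or range.

## Robot

A 7-joint arm with a two-finger parallel gripper is mounted at the origin on the work surface. World frame = base frame: x ahead of the robot, y to its left, z up, the work surface at z = 0. Lengths are in m, angles in rad, forces in N, time in s.
With the tool pointing down it reaches from about 0.425 to 0.95 m from the base axis. Payload 4.7 kg.
Tool frame: the origin (TCP) lies between the finger pads; the fingertips stand 25 mm ahead of it and the grasp point (between the pads) lies 6 mm ahead of it; x points along the fingers, z is the direction in which the jaws open and shut, and the axes are right-handed (so a half turn about x gives the same grasp; the last joint's range is limited). The gripper opens to 85 mm and grips with 20 to 120 N. Pads are 22 mm wide; open, the fingers measure 114 mm over their backs; the gripper's body (76 mm by 85 mm) begins 54 mm behind the grasp point. The pads swing forward as they close: fully open they stand 13 mm farther back than shut.
Start: joints at [-0.029, 0.469, -0.049, 1.532, 0.024, 1.141, -0.082], TCP at [0.675, 0, 0.256] pointing down, gripper open.
Joint ranges: [-2.59, 2.59], [-0.33, 1.99], [-1.39, 1.29], [0.1, 2.45], [-1.04, 4.18], [0.21, 1.99], [-2.66, 2.66]. Speed limits (rad/s): [2.57, 2.57, 3.14, 3.14, 3.14, 3.14, 3.14].

## Interface

Orientations are given as a 3x3 rotation matrix whose columns are the frame's x, y, z axes.
In Python, from rig import * gives the robot as it stands. Calls block until the motion is done:
- movep(position, orientation): joint-space move of the TCP to a pose.
- move_l(position, attitude=None, feed=0.15, until_force=None): straight line of the TCP; attitude=None keeps the orientation; feed is the mean speed in m/s. With until_force (N) it stops when the force on the tool has changed by that much, and returns True; else False.
- move_joints(angles): joint-space move.
- command_gripper(opening, newtons=None): finger opening in m; newtons is the grip in N (None keeps the last); returns when the fingers have stopped.
- sleep(seconds).
- inverse_kinematics(position, orientation): joint angles nearest the present ones, or None.
- sense(): the state.
- camera(name): name is "scene" or "side" or "wrist"; returns (picture, depth): 480x640x3 uint8, red, green, blue; 480x640 float32, m along the optical axis (not along the pixel's ray), 0 where there is no reading.
- camera_params(name): a dict with "K" (3x3 intrinsics, pixels), "position" and "rotation" of the camera in the world; the wrist camera has in their place "tool_from_camera" (4x4, takes a point from camera to tool coordinates, whose origin is the TCP and whose axes are the tool frame's). Camera axes: x right, y down, z forward; pixel columns grow to the right and rows downward; lengths in m; the calibration is good to about 2 mm. A picture is of the moment at which its call begins: read the wrist's pose just before it. camera_params takes no time and is no camera call.
A pose or a line that the arm cannot do raises Unreachable and nothing moves.
- finish_job(): hands the job in, once; it reports no verdict.
The state is a dict: "time_s": time; "joint_pos": joint angles; "qd": joint speeds; "joint_efforts": joint torques, N m; "position": TCP position; "tcp_rot": TCP orientation; "wrist_force": force on the tool from outside, world axes, zero at the start; "ft_torque": the same for the moment, N m; "finger_gap": finger opening in m.
Only numpy, scipy, OpenCV 4.12 (cv2) and the standard library are available. Lean on these libraries where they do the work, as an engineer would, in place of code of your own. Each camera call takes 0.05 s, during which the arm holds its last target. There are 200 camera calls.

## Working session

There is one attempt and no reset: what is moved stays moved. The work goes in short steps, each a Python script; the robot and the scene stay as the last script left them, time stands still between calls to the robot, and variables do not carry over. Pictures are saved under pics/ and viewed, about 8 in all and at most 12, crops included, and the job is handed in when it is done.

```bash
ls; mkdir -p pics
python3 - <<'E'
from rig import *
import cv2,numpy as np
s=sense();print(s['time_s'],s['position'],s['tcp_rot'],s['finger_gap'])
for n in("scene","side","wrist"):
    p,d=camera(n);np.savez(f"pics/{n}0.npz",p=p,d=d);c=camera_params(n);print(n,{k:np.round(v,4).tolist() for k,v in c.items()})
    cv2.imwrite(f"pics/{n}0.png",p[:,:,::-1])
E
```

```text
pics
0.0 [6.74472755e-01 1.86018532e-05 2.55268512e-01] [[-1.93179241e-03 -7.68287871e-05  9.99998131e-01]
 [-7.73215802e-05  9.99999994e-01  7.66795607e-05]
 [-9.99998131e-01 -7.71733067e-05 -1.93179834e-03]] 0.08568694968487989
scene {'K': [[587.3647, 0.0, 311.1358], [0.0, 587.3647, 242.4287], [0.0, 0.0, 1.0]], 'position': [1.1569, -0.7616, 0.9715], 'rotation': [[0.7693, 0.4165, -0.4844], [0.6388, -0.5081, 0.5777], [-0.0055, -0.7539, -0.657]]}
side {'K': [[468.253, 0.0, 323.1451], [0.0, 468.253, 241.9481], [0.0, 0.0, 1.0]], 'position': [0.1124, 0.751, 0.7915], 'rotation': [[-0.8769, -0.3127, 0.3651], [-0.4806, 0.5535, -0.6802], [0.0106, -0.7719, -0.6356]]}
wrist {'K': [[343.2909, 0.0, 315.4505], [0.0, 343.2909, 242.2044], [0.0, 0.0, 1.0]], 'tool_from_camera': [[0.0005, -0.2904, 0.9569, -0.1177], [-0.0011, -0.9569, -0.2904, 0.0742], [1.0, -0.0009, -0.0008, 0.0012], [0.0, 0.0, 0.0, 1.0]]}
```

View pics/scene0.png

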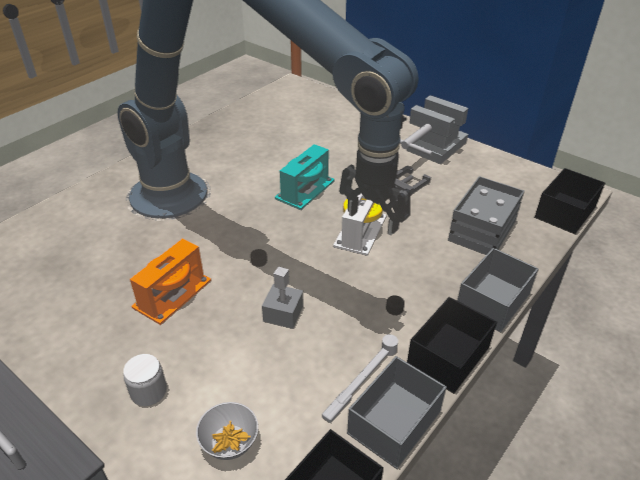

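View pics/side0.png

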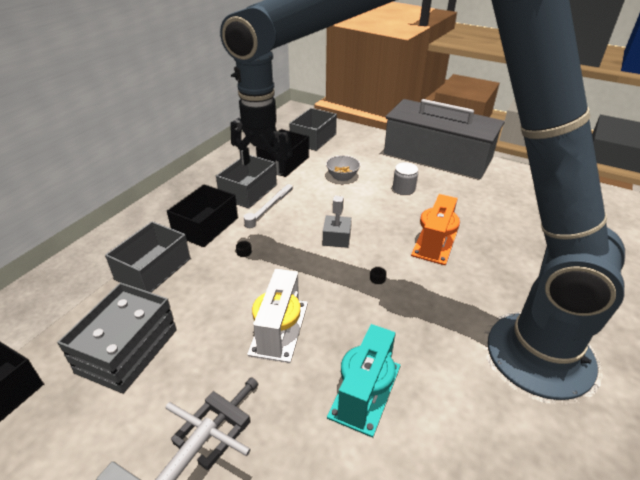

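Scene view: the pin head's top is near (282,271) and the grey stand at (283,305); the white bracket with the yellow wheel is at (362,222), partly hidden by the gripper. Side view: pin head near (338,201), and the white top plate runs from about (285,275) to (265,325).

```bash
cat > h.py <<'E'
from rig import *
import cv2,numpy as np
def cam(n,s=None):
    c=camera_params(n)
    if n!="wrist": return np.array(c["K"]),np.array(c["rotation"]),np.array(c["position"])
    T=np.array(c["tool_from_camera"]);R=np.array(s["tcp_rot"])
    return np.array(c["K"]),R@T[:3,:3],np.array(s["position"])+R@T[:3,3]
def ray(C,uv,z):
    K,R,p=C;d=R@np.linalg.solve(K,np.array([uv[0],uv[1],1.]));return p+d*(z-p[2])/d[2]
def proj(C,X):
    K,R,p=C;q=K@(R.T@(np.array(X)-p));return q[:2]/q[2]
def cloud(C,d):
    K,R,p=C;v,u=np.mgrid[:480,:640]
    q=np.stack([(u-K[0,2])/K[0,0]*d,(v-K[1,2])/K[1,1]*d,d],-1);return q@R.T+p
def down(yaw): # jaw axis (tool z) at world angle yaw
    z=np.array([np.cos(yaw),np.sin(yaw),0]);x=np.array([0,0,-1.]);return np.column_stack([x,np.cross(z,x),z])
def snap(n,f):
    s=sense();p,d=camera(n);cv2.imwrite(f"pics/{f}.png",p[:,:,::-1]);np.savez(f"pics/{f}.npz",p=p,d=d,pos=s["position"],R=s["tcp_rot"]);return s,p,d
E
python3 - <<'E'
from h import *
for n,uv in(("scene",(282,271)),("side",(338,201))): print(n,ray(cam(n),uv,.13))
for n in("scene","side"):
    f=np.load(f"pics/{n}0.npz");P=cloud(cam(n),f["d"]);p=f["p"].astype(int)
    hsv=cv2.cvtColor(f["p"],cv2.COLOR_RGB2HSV)
    ok=f["d"]>0
    pin=ok&(P[...,2]>.06)&(P[...,2]<.14)
    c0=ray(cam(n),(282,271) if n=="scene" else (338,201),.13)
    m=pin&(np.hypot(P[...,0]-c0[0],P[...,1]-c0[1])<.04)
    t=m&(P[...,2]>.125);print("pin",n,m.sum(),P[m].mean(0),"top",t.sum(),P[t].mean(0),P[m][:,2].max())
    st=ok&(abs(P[...,2]-.05)<.006)&(np.hypot(P[...,0]-c0[0],P[...,1]-c0[1])<.06)
    print(" stand top",st.sum(),P[st].mean(0),cv2.minAreaRect(P[st][:,:2].astype(np.float32)*1000))
    yel=ok&(hsv[...,0]>22)&(hsv[...,0]<35)&(hsv[...,1]>150)&(P[...,2]<.09)&(P[...,2]>.05)
    yel[:,:]&=True
    q=np.median(P[yel],0);print(" yellow",yel.sum(),q)
    b=ok&(abs(P[...,2]-.1)<.005)&(np.hypot(P[...,0]-q[0],P[...,1]-q[1])<.1)&(hsv[...,1]<60)&(hsv[...,2]>120)
    print(" plate",b.sum(),P[b].mean(0),cv2.minAreaRect(P[b][:,:2].astype(np.float32)*1000),cv2.fitLine(P[b][:,:2].astype(np.float32),cv2.DIST_L2,0,.01,.01).ravel())
E
```

```text
scene [ 0.54722885 -0.12886225  0.13      ]
side [ 0.53713066 -0.11554076  0.13      ]
pin scene 327 [ 0.54918953 -0.13412552  0.11114143] top 112 [ 0.54672789 -0.13075066  0.128756  ] 0.1329885507431008
 stand top 750 [ 0.54883366 -0.133814    0.04889073] ((545.7461547851562, -131.16262817382812), (71.50723266601562, 75.02664947509766), 21.81096839904785)
 yellow 217 [0.54313695 0.20545255 0.07983614]
 plate 296 [0.53000834 0.1666752  0.09894237] ((520.4991455078125, 180.91641235351562), (51.93899154663086, 108.54497528076172), 14.888909339904785) [ 0.18834029 -0.9821038   0.5300083   0.1666752 ]
pin side 217 [ 0.54032598 -0.12259288  0.10944516] top 65 [ 0.54269505 -0.1261804   0.12943444] 0.13312588458224606
 stand top 446 [ 0.54162714 -0.12423595  0.04950439] ((543.3224487304688, -127.99253845214844), (69.8166275024414, 76.25325012207031), 21.95957374572754)
 yellow 178 [0.47507799 0.21644502 0.0808924 ]
 plate 1348 [0.50514638 0.21695366 0.09963618] ((508.44097900390625, 209.15524291992188), (51.20355224609375, 162.73707580566406), 18.041614532470703) [ 0.29841918 -0.95443493  0.5051464   0.21695365]
```

Run:
```python
from h import *
yb=np.deg2rad(18); slot=np.array([.508,.209,.1])
for yaw in(-72,108):
    R=down(np.deg2rad(yaw))
    for q in((.508,.209,.2),(.545,-.129,.12)):
        j=inverse_kinematics(q,R);print(yaw,None if j is None else np.round(j,2))
R=down(np.deg2rad(-72))
p=slot-.074*R[:,1];p[2]=.175;print(p)
movep([p[0],p[1],.25],R);move_l(p,R);snap("wrist","w1")
snap("scene","s1");
R=down(np.deg2rad(-68));p=np.array([.545,-.129,0])-.074*R[:,1];p[2]=.25
movep(p,R);snap("wrist","w2");snap("scene","s2");snap("side","sd2");print(sense()["time_s"])
c=np.vstack([cv2.imread("pics/w1.png")[:300],cv2.imread("pics/w2.png")[:300]]);cv2.imwrite("pics/c1.png",c)
s=cv2.imread("pics/s2.png")[150:300,290:470];d=cv2.imread("pics/sd2.png")[250:380,220:340]
cv2.imwrite("pics/c2.png",np.hstack([cv2.resize(s,(400,333)),cv2.resize(d,(307,333))]))
```

```text
-72 [-0.56  0.32  0.12  1.9  -0.05  0.92 -1.68]
-72 [-0.01  0.45  0.22  1.95 -0.14  0.76 -0.97]
108 [-0.06  0.37 -0.51  1.87  0.22  0.95  1.21]
108 [ 0.48  0.48 -0.42  1.92  0.26  0.8   1.8 ]
[0.43762182 0.18613274 0.175     ]
3.8417
```

View pics/c1.png

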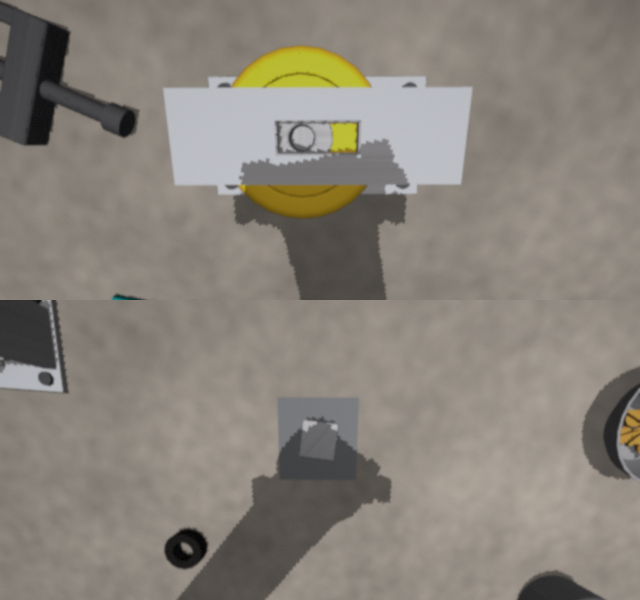

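View pics/c2.png

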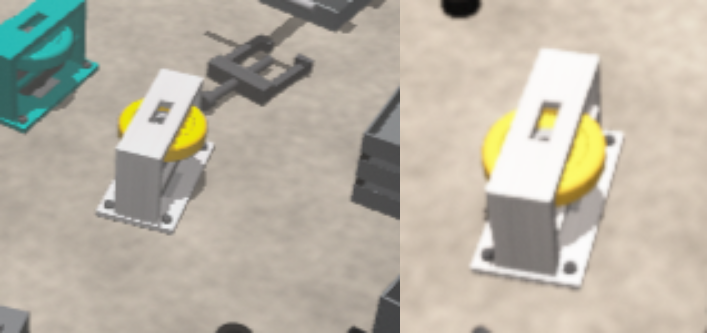

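Wrist view w1 (top half) shows the slot at u 276–359, v 121–154, with the wheel bore at about (302,137), left of the slot's middle. In w2 the pin head is at (320,140), turned a few degrees from the image axes. The block can't be seen in either outside view.

Run:
```python
from h import *
f=np.load("pics/w1.npz");C=cam("wrist",dict(tcp_rot=f["R"],position=f["pos"]))
P=cloud(C,f["d"]);ok=f["d"]>0;z=P[...,2]
pl=ok&(abs(z-.1)<.006);pl[:80]=0;pl[200:]=0
r=cv2.minAreaRect(P[pl][:,:2].astype(np.float32)*1000);print("plate",pl.sum(),P[pl].mean(0),r)
n=(~pl).astype(np.uint8);_,l,st,ce=cv2.connectedComponentsWithStats(n);k=l[137,345];ys,xs=np.where(l==k)
h=np.array([ray(C,(u,v),.1)[:2] for u,v in zip(xs,ys)]).astype(np.float32)
print("slot",st[k],ce[k],cv2.minAreaRect(h*1000),h.mean(0))
print("bore",ray(C,(302,137),.082))
print(np.round(z[137,270:364:3],3)); print(np.round(z[130:150:2,302],3))
cv2.imwrite("pics/c3.png",cv2.resize(f["p"][110:165,265:370,::-1],None,fx=7,fy=7,interpolation=cv2.INTER_CUBIC))
f=np.load("pics/w2.npz");C=cam("wrist",dict(tcp_rot=f["R"],position=f["pos"]))
P=cloud(C,f["d"]);z=P[...,2];t=(z>.12)&(z<.14)&(np.hypot(P[...,0]-.545,P[...,1]+.129)<.03)
print("head",t.sum(),P[t].mean(0),cv2.minAreaRect(P[t][:,:2].astype(np.float32)*1000))
s=(abs(z-.05)<.006)&(np.hypot(P[...,0]-.545,P[...,1]+.129)<.06);print("stand",cv2.minAreaRect(P[s][:,:2].astype(np.float32)*1000))
```

```text
plate 26469 [0.51143233 0.20833694 0.10011997] ((510.5592346191406, 208.23143005371094), (50.27578353881836, 161.08311462402344), 17.900741577148438)
slot [ 278  122   80   31 2379] [317.34510298 137.41950399] ((510.6941833496094, 208.24749755859375), (15.433821678161621, 42.73746109008789), 17.910676956176758) [0.5105484  0.20820193]
bore [0.50808023 0.21680278 0.082     ]
[0.1   0.101 0.099 0.083 0.081 0.082 0.082 0.062 0.054 0.054 0.054 0.054
 0.053 0.053 0.054 0.083 0.081 0.082 0.08  0.083 0.082 0.082 0.081 0.08
 0.082 0.082 0.083 0.082 0.082 0.094 0.1   0.1  ]
[0.056 0.055 0.055 0.054 0.052 0.055 0.055 0.054 0.053 0.054]
head 1348 [ 0.54576295 -0.12918713  0.13008364] ((545.6422729492188, -129.26988220214844), (23.998321533203125, 24.017934799194336), 15.346292495727539)
stand ((545.4544067382812, -129.302001953125), (69.12551879882812, 70.07101440429688), 21.9370059967041)
```

View pics/c3.png

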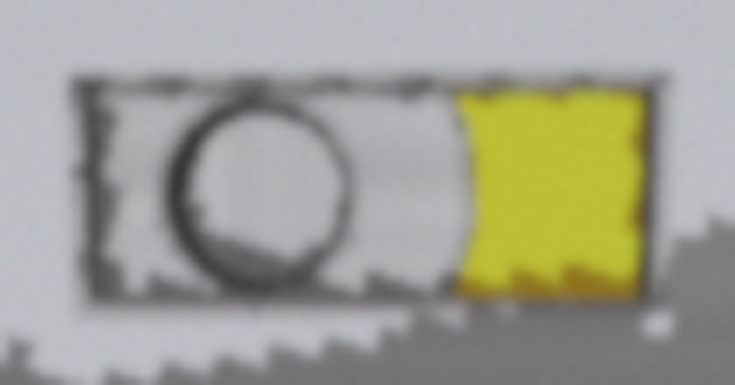

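The zoom shows the wheel bore centred at about (302,138). That is +9 mm along the slot and on its centre line. The block is still hidden, so I'll find it by feel. Next I grasp the pin.

```bash
cat >> h.py <<'E'
SL=np.array([.5107,.2082]);A=np.deg2rad(17.9);EY=np.array([-np.sin(A),np.cos(A)]);EX=np.array([np.cos(A),np.sin(A)])
RB=down(A-np.pi/2);OFF=.117
def at(y,nose,x=0): # TCP for pin at slot coords (x,y), nose height
    p=SL+EX*x+EY*y;return [p[0],p[1],nose+OFF]
def rep(t=""):
    s=sense();p=np.array(s["position"]);d=p[:2]-SL;f=np.array(s["wrist_force"])
    print(t,"t%.1f"%s["time_s"],"x%.1f y%.1f nose%.1f"%(d@EX*1e3,d@EY*1e3,(p[2]-OFF)*1e3),"Fx%.1f Fy%.1f Fz%.1f"%(f[:2]@EX,f[:2]@EY,f[2]),"gap%.4f"%s["finger_gap"]);return s
E
python3 - <<'E'
from h import *
R=down(np.deg2rad(15.35-90))
movep([.5456,-.1292,.2],R);move_l([.5456,-.1292,.122],R,feed=.08);rep("pre")
command_gripper(.0,100);rep("grip")
move_l([.5456,-.1292,.18],R,feed=.06);move_l([.5456,-.1292,.29],R);rep("lift")
movep(at(.009,.17),RB);rep("over")
move_l(at(.009,.106),RB,feed=.1);rep("above slot")
snap("scene","s3");snap("side","sd3")
a=cv2.imread("pics/s3.png")[130:270,300:440];b=cv2.imread("pics/sd3.png")[210:350,210:350]
cv2.imwrite("pics/c4.png",np.hstack([cv2.resize(x,(400,400),interpolation=cv2.INTER_CUBIC) for x in(a,b)]))
E
```

```text
pre t5.4 x-70.1 y-332.0 nose5.5 Fx-0.5 Fy0.5 Fz0.0 gap0.0855
grip t6.0 x-70.1 y-332.0 nose5.4 Fx0.8 Fy-0.6 Fz2.2 gap0.0229
lift t8.0 x-71.0 y-331.4 nose171.9 Fx1.1 Fy0.1 Fz-2.0 gap0.0229
over t9.3 x0.1 y7.0 nose169.8 Fx-0.2 Fy-0.4 Fz-1.1 gap0.0232
above slot t10.1 x0.5 y8.8 nose106.5 Fx0.3 Fy-0.8 Fz-1.2 gap0.0228
```

View pics/c4.png

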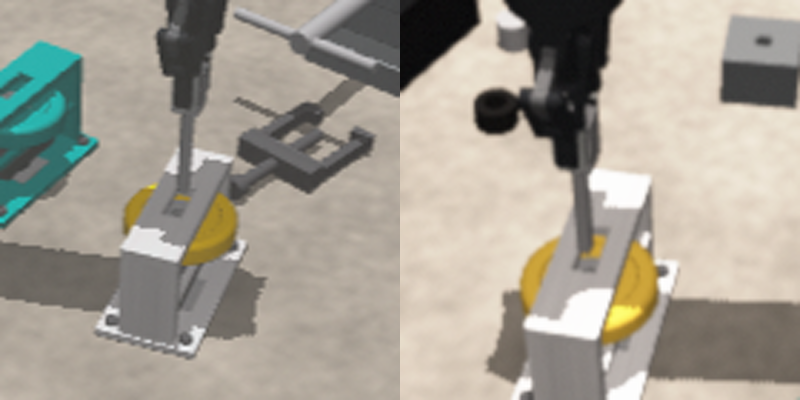

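The pin is held upright and its nose is above the slot at the wheel bore end. Next I lower it and feel for each bore.

Run:
```python
from h import *
h=move_l(at(.009,.085),RB,feed=.03,until_force=4);rep(f"slot {h}")
if not h:
    h=move_l(at(.009,.039),RB,feed=.025,until_force=4);rep(f"wheel {h}")
    if not h:
        h=move_l(at(.009,.026),RB,feed=.015,until_force=4);sleep(.2);rep(f"block {h}")
```

```text
slot False t11.1 x0.1 y9.0 nose85.1 Fx0.4 Fy-0.3 Fz-2.0 gap0.0229
wheel False t13.1 x0.1 y9.0 nose39.1 Fx-0.2 Fy0.1 Fz-1.4 gap0.0228
block True t13.7 x0.1 y9.0 nose34.0 Fx1.0 Fy0.0 Fz2.7 gap0.0228
```

Run:
```python
from h import *
move_l(at(.009,.041),RB,feed=.03)
for y in(-.008,-.0055,-.0105,.0065):
    p=at(y,.041)
    h=move_l(p,RB,feed=.03,until_force=25);rep(f"drag {h}")
    if h: break
    h=move_l(at(y,.027),RB,feed=.015,until_force=4);sleep(.2);rep(f"block {h}")
    if not h: break
    move_l(at(y,.041),RB,feed=.03)
```

```text
drag False t14.8 x-0.1 y-8.7 nose41.0 Fx-0.9 Fy1.5 Fz-1.8 gap0.0228
block False t16.1 x0.1 y-8.0 nose27.1 Fx0.2 Fy-0.6 Fz-1.5 gap0.0227
```

The nose entered the block's bore at y = −8 mm with no resistance. Next I seat it.

Run:
```python
from h import *
h=move_l(at(-.008,.0175),RB,feed=.02,until_force=5);rep(f"down {h}")
if not h:
    h=move_l(at(-.008,.011),RB,feed=.01,until_force=8);sleep(.3);s=rep(f"seat {h}")
    snap("scene","s4");snap("side","sd4")
    a=cv2.imread("pics/s4.png")[130:270,300:440];b=cv2.imread("pics/sd4.png")[230:370,210:350]
    cv2.imwrite("pics/c5.png",np.hstack([cv2.resize(x,(400,400),interpolation=cv2.INTER_CUBIC) for x in(a,b)]))
```

```text
down False t16.8 x0.0 y-8.0 nose17.4 Fx0.0 Fy-0.7 Fz-2.0 gap0.0229
seat True t17.4 x0.2 y-8.0 nose15.4 Fx0.0 Fy0.3 Fz5.4 gap0.0225
```

Contact came at nose height 15.4 mm, and 15 mm is the expected home height. I'll release, retreat and check.

Run:
```python
from h import *
command_gripper(.05);rep("open")
move_l(at(-.008,.11),RB,feed=.12)
p=at(-.008,.11);p=np.array(p)-.074*RB[:,1];p[2]=.25;move_l(p,RB);sleep(.3);rep("away")
s,pic,d=snap("wrist","w5");C=cam("wrist",s);P=cloud(C,d);z=P[...,2]
g=SL-.008*EY;t=(z>.115)&(z<.16)&(np.hypot(P[...,0]-g[0],P[...,1]-g[1])<.04)
q=P[t];print("head",t.sum(),q.mean(0),np.percentile(q[:,2],[5,50,95]),cv2.minAreaRect(q[:,:2].astype(np.float32)*1000),(q[:,:2].mean(0)-SL)@EY,(q[:,:2].mean(0)-SL)@EX)
A_=np.c_[q[:,:2]-q[:,:2].mean(0),np.ones(len(q))];print("tilt",np.linalg.lstsq(A_,q[:,2],rcond=None)[0])
pl=(abs(z-.1)<.005);print("plate z",np.median(z[pl]))
snap("scene","s5");snap("side","sd5")
a=cv2.imread("pics/s5.png")[130:270,300:440];b=cv2.imread("pics/sd5.png")[230:370,210:350]
cv2.imwrite("pics/c6.png",np.hstack([cv2.resize(x,(400,400),interpolation=cv2.INTER_CUBIC) for x in(a,b)]))
```

```text
open t17.9 x-0.9 y-8.1 nose14.1 Fx-0.1 Fy0.6 Fz0.3 gap0.0503
away t19.8 x-73.6 y-8.0 nose132.6 Fx1.0 Fy0.1 Fz0.2 gap0.0500
head 1464 [0.51347064 0.20045971 0.14012131] [0.13896534 0.14010409 0.14124182] ((513.3028564453125, 200.33108520507812), (23.32455825805664, 23.835474014282227), 17.64246368408203) -0.008217188652683104 0.000257502043594648
tilt [0.0002948  0.00593186 0.14012131]
plate z 0.10017151821114839
```

View pics/c6.png

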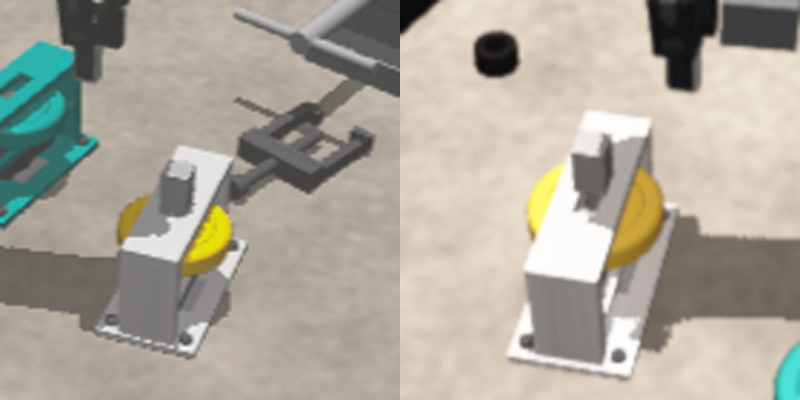

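The head sits flat on the plate in both views: its top is at 140.1 mm, the plate at 100.2 mm and the tilt is under 0.4°. Handing in.

```bash
python3 -c "
from rig import *
finish_job()"
```

```text
the job is handed in; nothing more can be done
```

The pin is fitted and let go, with its head fully home on the bracket's top plate, and I've handed the job in at about 20 s of the 72 s allowed.

- **Wheel:** I found its bore in the wrist camera at +9 mm along the slot, and the pin went through it without contact.
- **Block:** it couldn't be seen, so I felt for it. At +9 mm the nose met it at a 4 N touch and I backed off. At −8 mm, with the wheel carried along, the nose entered with no resistance.
- **Seating:** the pin met the plate with the nose at 15.4 mm (home is 15 mm) at light pressure (8 N stop), and I then opened the gripper.

**Last checks:**
- After I let go, the head's top was at 140.1 mm over the plate at 100.2 mm, so the 40 mm head is seated. Its tilt was under 0.4°.
- The gripper was clear of everything. I looked only at crops around the bracket at the end, where nothing appeared disturbed; I did not measure the other things on the ledge again.
- No check failed. Before insertion, depth readings inside the wheel's bore showed a surface at about 54 mm that I couldn't explain, but the pin passed that level without resistance.

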